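Put the lying spice jar back in its drawer cradle

TASK

Put away the spice jar that lies on its side on the worktop in front of the sink: pull the little cabinet's drawer right out, lay the jar in the empty middle cradle between the two other jars and lower it until it rests there before you let go (either end may face forward), then push the drawer fully shut. Leave the other jars in their cradles and the jar, salt shaker and pepper mill standing to the left of the lying jar where they are.

Things in the scene. Friction and masses are not known exactly. Their poses are not given: they have to be found in the camera images.
- jar_mid (a point): the lying spice jar: a clear glass cylinder with white cap, 40 mm in diameter and 109 mm long (110 g), lying on its side on the worktop in front of the sink. The point is its centre, on its axis, half-way along; its z axis runs along the jar towards the cap. It can roll.
- cradle (a point): the empty middle one of three V-shaped metal cradles in the drawer, 90 mm apart. The point is where the 40 mm jar's centre lies when it rests there; it moves with the drawer. x runs along the cradle, away from the drawer's front, y to the left seen from the robot, z up. The V's sides rise at 35 degrees to edges 16 mm either side of and 13 mm below the point; its bottom is 24.5 mm below
- cab_drawer0 (a joint): the drawer: 0 is shut, grows as it is pulled out towards the robot along minus x of the cradle; 0.126 m is fully out, against its stop. It moves easily (about 1 to 2 N) and stays where it is left.
- cab_drawer0_handle (a point): the drawer's round knob: a disc 28 mm in diameter and 16 mm thick on a 12 mm neck, in the middle of the drawer's front, 62 mm above the worktop. The point is the disc's centre, 35 mm in front of the drawer's face; axes as for the cradle. It can be pinched from above, left and right.
- cradle_left (a point): the same point of the left cradle (left as seen from the robot), which holds a jar
- cradle_right (a point): the same point of the right cradle, which holds a jar
- jar_left_mid (a point): spice jar with green cap, 44 mm in diameter, 99 mm long, lying in the left cradle; its centre, z along the jar
- jar_right_mid (a point): spice jar with dark cap, 41 mm in diameter, 104 mm long, lying in the right cradle; its centre, z along the jar
- standing_jar_mid (a point): a standing spice jar with white cap, 46 mm in diameter, 109 mm tall; its centre. Not to be moved.
- salt_mid (a point): glass salt shaker, 44 mm in diameter, 90 mm tall, standing; its centre. Not to be moved.
- mill_mid (a point): wooden pepper mill, 58 mm in diameter, 170 mm tall, standing; its centre. Not to be moved.
- cab: low wooden cabinet on the worktop, 190 mm deep, 280 wide, 100 high, with one drawer; front turned roughly to the robot. Origin: centre of its underside; x points to its back. With the drawer fully out, the cabinet's front edge is 55 mm behind the middle cradle's point. The drawer's walls rise 30 mm above that point; low cross bars end the cradles 58 mm before and behind it (tops 10 mm below it)

How it is judged:
By the outcome, as a careful person would: the job done as asked, in the order asked, and still so for the second after the job is handed in, with the robot touching nothing.
It also fails if it takes over 64 s, if anything falls off the work surface, if the arm or the gripper's body presses on something with over 40 N, if the wrist force passes 120 N, or if a joint passes its speed limit or range.

ROBOT

A 6-joint arm with a two-finger parallel gripper is mounted at the origin on a cart in front of the work surface, level with it; the furniture and walls round the work are solid. World frame = base frame: x ahead of the robot, y to its left, z up, the work surface at z = 0. Lengths are in m, angles in rad, forces in N, time in s.
With the tool pointing down it reaches from about 0.25 to 0.775 m from the base axis. Payload 4 kg.
Tool frame: the origin (TCP) lies between the finger pads; the fingertips stand 17 mm ahead of it and the grasp point (between the pads) lies 2 mm behind it (r.tips_ahead is the distance from the TCP to the fingertips, in m); z points along the fingers, y is the line along which they close (so a half turn about z gives the same grasp; the last joint's range is limited). The gripper opens to 85 mm and grips with 20 to 120 N. Pads are 22 mm wide; open, the fingers measure 114 mm over their backs; the gripper's body (76 mm by 85 mm) begins 54 mm behind the grasp point. The pads swing forward as they close: fully open they stand 13 mm farther back than shut.
Start: joints at [-1.292, 0.087, 1.371, -0, 1.684, -0.103], TCP at [0.205, -0.51, 0.248] pointing down, gripper open.
Joint ranges: [-3.1, 3.1], [-0.76, 2.03], [0.27, 2.55], [-1.08, 4.22], [0.17, 2.65], [-2.57, 2.57]. Speed limits (rad/s): [2.79, 2.79, 3.14, 3.14, 3.14, 3.14].

INTERFACE

Orientations are given as a rotation vector (axis times angle).
In Python, from rig import r gives the robot as it stands.
- The arm moves only by the shell command python3 -m crank 'ROWS'. ROWS is JSON, a list of rows, each a list of 3 entries, a list of its own where there are three numbers: the shift along the tool's x, y, z in units of 0.25 m (1.0 is 0.25 m), then the turn, a rotation vector about the tool's x, y, z in units of 180 degrees (1.0 is 180 degrees), then the opening, from -1 (shut) to 1 (fully open). In form: [[[tx, ty, tz], [rx, ry, rz], gripper], ...]. A call has 1 to 12 rows; each row is the pose to reach, as a shift and turn from the pose commanded when the call began, along the tool's axes at that moment, turning the shorter way round; what a row does not reach only later rows make up. A row lasts 1/10 s, in which the tool goes at most 50 mm and 8.59 degrees, less where a joint would pass 70% of its speed; a pose out of reach is approached as far as the arm can. A call with a number of a shift or a turn outside -1 to 1 is refused whole. A call with a gripper value outside its range is refused whole. The fingers move at their own pace and stop on an object; the grip force is fixed at half the most. Time passes only in rows, so rows that repeat a pose let the fingers close. It gives the time, the measured TCP pose, the force, the opening and the grip force at its end, in the units of the state.
- r.state(): the state, without advancing time (a new reading comes with each control period).
- r.snapshot(name): name is "scene" or "top"; returns (picture, depth): 480x640x3 uint8, red, green, blue; 480x640 float32, m along the optical axis (not along the pixel's ray), 0 where there is no reading.
- r.camera_params(name): a dict with "vfov" (degrees; the focal length in pixels is half the picture's height over the tangent of half this angle, whatever the lens; pixels are square), "cx", "cy" (the principal point, pixels), "k1" (the pictures are not rectified: a ray, as slopes to the right and down, at radius r is drawn at 1 + k1 r^2 times it, then the intrinsics apply), "R" (3x3) and "t" (3): a world point X has camera coordinates R X + t. Camera axes: x right, y down, z forward; pixel columns grow to the right and rows downward; lengths in m; the calibration is good to about 2 mm. A picture is of the moment at which its call begins. camera_params takes no time and is no camera call.
- r.hand_in(): hands the job in; it is judged then, once.
Trained networks look in the newest picture that a camera, given by its name, has taken for a name from the list of things; names that differ only in an ending like _2 or _b are one class to them, and where a whole thing is asked for, a point or a joint stands for the part that bears it (a point fixed in the world has none). Each returns a list of dicts, best first, with "score" (0 to 1); they miss things now and then, are a little off and sometimes report something else, mostly with a low value. They report only what shows in the picture. A call takes as long as a camera call.
- r.find_in(target, camera): "location" ([x, y, z] in m, in world coordinates, good to about 4 mm: the middle of the surface that is visible of it).
The state is a dict: "time": time; "joint_positions": joint angles; "joint_vel": joint speeds; "joint_efforts": joint torques, N m; "eef_pos": TCP position; "tcp_rot": TCP orientation; "ft_force": force on the tool from outside, world axes, zero at the start; "torque": the same for the moment, N m; "opening": finger opening in m; "gripper_force": force on a finger pad.
Only numpy, scipy, OpenCV 4.12 (cv2) and the standard library are available. Lean on these libraries where they do the work, as an engineer would, in place of code of your own. Each camera call takes 0.05 s, during which the arm holds its last target. There are 200 camera calls.

## Working session

There is one attempt and no reset: what is moved stays moved. The work goes in short steps, Python scripts to look and compute and a shell command to move; the robot and the scene stay as the last step left them, time stands still between calls to the robot, and variables do not carry over. Pictures are saved under pics/ and viewed, at most 10 in all, crops included, and the job is handed in when it is done.

```bash
ls; mkdir -p pics; cat > h.py <<'E'
import numpy as np, cv2
from rig import r
from scipy.spatial.transform import Rotation as R
def snap(cam,fn=None):
    p,d=r.snapshot(cam)
    if fn: cv2.imwrite('pics/'+fn,p[:,:,::-1])
    return p,d
def cloud(cam,d):
    c=r.camera_params(cam); f=240/np.tan(np.radians(c['vfov'])/2)
    K=np.array([[f,0,c['cx']],[0,f,c['cy']],[0,0,1.]])
    v,u=np.mgrid[:480,:640].astype(float)
    n=cv2.undistortPoints(np.stack([u,v],-1).reshape(-1,1,2),K,np.array([c['k1'],0,0,0.])).reshape(480,640,2)
    X=np.dstack([n[...,0]*d,n[...,1]*d,d])
    return (X-np.array(c['t']))@np.array(c['R'])
def goto(pos,yaw=None,rot=None):
    """shift & turn in units from current pose; yaw: tool down, tool x axis heading"""
    s=r.state(); T=R.from_rotvec(s['tcp_rot'])
    print('shift',np.round(T.inv().apply(np.array(pos)-s['eef_pos'])/.25,4))
    if rot is not None: print('turn',np.round((T.inv()*rot).as_rotvec()/np.pi,4))
E
python3 - <<'E'
from h import *
for c in('scene','top'):
    p,d=snap(c,c+'0.png'); np.save(c+'0.npy',cloud(c,d)*(d>0)[...,None])
    for n in ['jar_mid','cradle','cab_drawer0_handle','standing_jar_mid','salt_mid','mill_mid','cab']:
        print(c,n,[(np.round(o['location'],3),round(o['score'],2)) for o in r.find_in(n,c)[:3]])
s=r.state(); print(s); print(R.from_rotvec(s['tcp_rot']).as_matrix().round(3))
E
```

```text
pics
scene jar_mid [(array([0.391, 0.257, 0.037]), 0.95), (array([ 0.609, -0.212,  0.06 ]), 0.63)]
scene cradle [(array([ 0.612, -0.211,  0.061]), 0.95)]
scene cab_drawer0_handle [(array([ 0.614, -0.21 ,  0.064]), 0.6), (array([ 0.645, -0.238,  0.092]), 0.46)]
scene standing_jar_mid [(array([0.376, 0.503, 0.073]), 0.78)]
scene salt_mid [(array([0.398, 0.409, 0.056]), 0.64)]
scene mill_mid [(array([0.385, 0.602, 0.086]), 0.72), (array([ 0.612, -0.215,  0.056]), 0.59)]
scene cab [(array([ 0.647, -0.237,  0.091]), 0.78)]
top jar_mid [(array([0.398, 0.249, 0.038]), 0.65), (array([ 0.575, -0.26 ,  0.075]), 0.3)]
top cradle [(array([ 0.578, -0.258,  0.07 ]), 0.65), (array([0.404, 0.404, 0.076]), 0.54)]
top cab_drawer0_handle [(array([ 0.575, -0.25 ,  0.073]), 0.98)]
top standing_jar_mid [(array([0.391, 0.495, 0.116]), 0.67)]
top salt_mid [(array([0.401, 0.404, 0.077]), 0.62)]
top mill_mid [(array([0.393, 0.588, 0.123]), 0.89), (array([0.397, 0.253, 0.039]), 0.42)]
top cab [(array([ 0.647, -0.304,  0.106]), 0.72)]
{'time': 0.8, 'joint_positions': array([-1.29204146e+00,  8.71452249e-02,  1.37064649e+00, -1.39353892e-05,
        1.68363387e+00, -1.03072402e-01]), 'joint_vel': array([-7.81229404e-05,  3.99406033e-04,  8.05765491e-04,  6.22987726e-04,
        1.05076871e-04,  4.42062896e-04]), 'joint_efforts': array([-4.96223129e-04, -3.51677120e+01, -3.13440156e+01, -2.97878623e-04,
        1.41504738e-04, -1.03916726e-06]), 'eef_pos': array([ 0.2049498 , -0.5104062 ,  0.24839802]), 'tcp_rot': array([3.08434980e+00, 5.96101856e-01, 1.35574756e-06]), 'ft_force': array([-0.13134194,  0.09536595,  0.24414348]), 'torque': array([-0.03860855, -0.02732939, -0.00434617]), 'gripper_force': 0.0, 'opening': 0.08559360311352338}
[[ 0.928  0.373  0.   ]
 [ 0.373 -0.928 -0.   ]
 [-0.     0.    -1.   ]]
```

View pics/scene0.png

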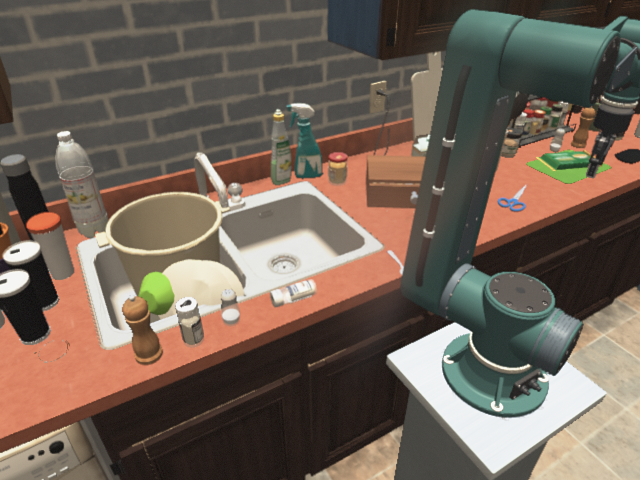

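View pics/top0.png

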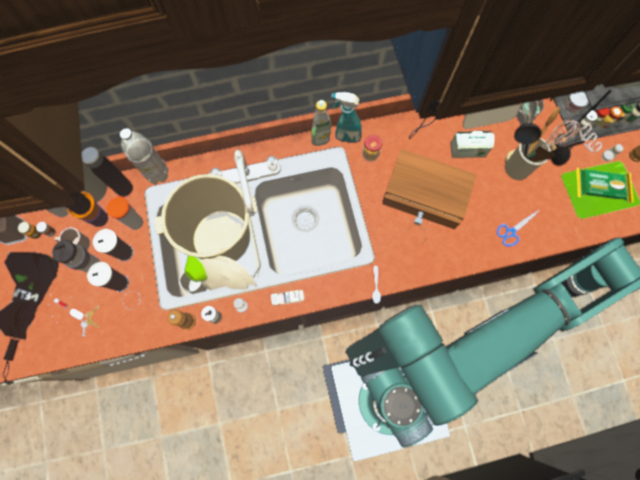

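The scene view shows the lying jar at about (293,292), the cabinet at (395,182) and its knob at (415,197). In the top view the jar is at (287,297), the knob at (419,218) and the cabinet at (430,187), turned slightly. Next I'll fit poses from the depth.

```bash
python3 - <<'E'
from h import *
X=np.load('top0.npy')
sub=X[140:235,380:480].reshape(-1,3); 
t=sub[(sub[:,2]>.09)&(sub[:,2]<.115)]
rc=cv2.minAreaRect(t[:,:2].astype(np.float32)); print('cabtop',len(t),rc,np.median(t[:,2]))
k=X[205:228,408:428].reshape(-1,3); k=k[(k[:,2]>.045)&(k[:,2]<.09)&(k[:,0]<.6)]; print('knob',len(k),k.mean(0),k.min(0),k.max(0))
for n,sl in(('top',(slice(283,310),slice(265,310))),('scene',(slice(275,310),slice(265,322)))):
    X=np.load(n+'0.npy'); j=X[sl].reshape(-1,3); j=j[(j[:,2]>.012)&(j[:,2]<.06)]
    c,s,a=cv2.minAreaRect(j[:,:2].astype(np.float32)); m=j.mean(0); w,v=np.linalg.eigh(np.cov(j[:,:2].T))
    print(n,'jar',len(j),m,np.round([*c,*s,a],3),np.degrees(np.arctan2(v[1,1],v[0,1])),j[:,2].max())
E
```

```text
cabtop 4011 ((0.6785016059875488, -0.33227890729904175), (0.3613266348838806, 0.3065897524356842), 77.75680541992188) 0.10019934387560721
knob 182 [ 0.57476859 -0.25597409  0.07168269] [ 0.54026872 -0.28652271  0.04524802] [ 0.59939217 -0.22928262  0.08972963]
top jar 389 [0.40219337 0.25010571 0.03488656] [4.2200e-01 2.4800e-01 1.0900e-01 7.6000e-02 8.4581e+01] 83.73201472680532 0.04687753454030201
scene jar 723 [0.39313328 0.25315613 0.03065676] [3.980e-01 2.500e-01 1.090e-01 4.000e-02 8.321e+01] 83.7351550098649 0.04258138209705459
```

```bash
python3 - <<'E'
import cv2
a=cv2.imread('pics/top0.png')[270:320,140:330]; b=cv2.imread('pics/scene0.png')[265:350,120:330]
a=cv2.resize(a,(760,200),interpolation=2); b=cv2.resize(b,(760,308),interpolation=2)
cv2.imwrite('pics/c1.png',cv2.vconcat([a,b]))
E
```

```text
(no output)
```

View pics/c1.png

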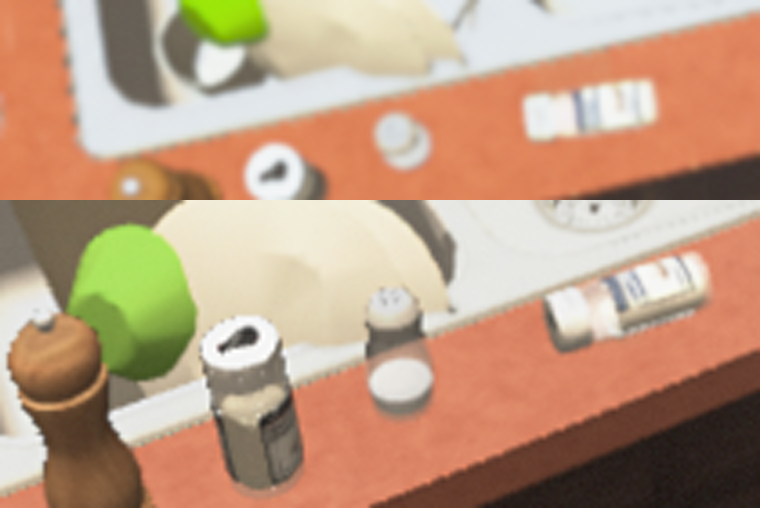

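The crop shows the jar's cap on its left end (+y), with the salt shaker well clear to the left. The cabinet fit needs cleaning up.

```bash
python3 - <<'E'
from h import *
for n,(y0,y1,x0,x1) in(('top',(135,235,370,490)),('scene',(150,215,355,425))):
    X=np.load(n+'0.npy')
    M=np.zeros((480,640),np.uint8); s=X[y0:y1,x0:x1]; M[y0:y1,x0:x1]=(abs(s[...,2]-.1)<.008)
    M=cv2.morphologyEx(M,cv2.MORPH_OPEN,np.ones((5,5)))
    nn,l,st,_=cv2.connectedComponentsWithStats(M); i=1+st[1:,4].argmax(); p=X[l==i]
    print(n,st[i],cv2.minAreaRect(p[:,:2].astype(np.float32)),p.mean(0))
    # front edge: bin along y', take min along x'
    for a in np.radians(np.arange(-30,1,2.5)):
        q=p[:,:2]@np.array([[np.cos(a),-np.sin(a)],[np.sin(a),np.cos(a)]])
        lo,hi=np.percentile(q,[1,99],axis=0); print(round(np.degrees(a),1),np.round(hi-lo,3),end=';')
    print()
    s=s.reshape(-1,3); 
    f=np.array([.578,-.25]); k=s[(np.hypot(*(s[:,:2]-f).T)<.05)&(s[:,2]>.03)&(s[:,2]<.085)]
    print('k',len(k)); 
    for lo in np.arange(.54,.64,.01):
        b=k[(k[:,0]>=lo)&(k[:,0]<lo+.01)]
        if len(b): print(round(lo,3),len(b),b.mean(0).round(3),b[:,1].min().round(3),b[:,1].max().round(3))
E
```

```text
top [ 389  150   86   68 3486] ((0.6675688028335571, -0.320333868265152), (0.2798384130001068, 0.18014132976531982), 56.120548248291016) [ 0.66270224 -0.32021842  0.10038213]
-30.0 [0.18  0.271];-27.5 [0.186 0.272];-25.0 [0.193 0.272];-22.5 [0.201 0.272];-20.0 [0.207 0.273];-17.5 [0.215 0.275];-15.0 [0.222 0.276];-12.5 [0.229 0.276];-10.0 [0.236 0.277];-7.5 [0.242 0.276];-5.0 [0.247 0.276];-2.5 [0.253 0.274];0.0 [0.257 0.272];
k 271
0.54 25 [ 0.546 -0.243  0.068] -0.257 -0.23
0.55 24 [ 0.556 -0.25   0.069] -0.296 -0.229
0.56 47 [ 0.565 -0.277  0.06 ] -0.296 -0.236
0.57 44 [ 0.575 -0.272  0.066] -0.299 -0.255
0.58 33 [ 0.586 -0.262  0.065] -0.294 -0.248
0.59 37 [ 0.594 -0.25   0.065] -0.285 -0.233
0.6 41 [ 0.605 -0.232  0.061] -0.267 -0.219
0.61 20 [ 0.614 -0.225  0.067] -0.25 -0.216
scene [ 368  156   56   27 1318] ((0.6928415298461914, -0.27962619066238403), (0.1822597086429596, 0.19434329867362976), 52.8289680480957) [ 0.68685816 -0.27496841  0.09634891]
-30.0 [0.179 0.182];-27.5 [0.181 0.185];-25.0 [0.182 0.189];-22.5 [0.184 0.194];-20.0 [0.186 0.197];-17.5 [0.187 0.201];-15.0 [0.188 0.205];-12.5 [0.189 0.208];-10.0 [0.19  0.211];-7.5 [0.191 0.214];-5.0 [0.192 0.216];-2.5 [0.192 0.218];0.0 [0.193 0.219];
k 406
0.54 36 [ 0.545 -0.235  0.061] -0.244 -0.224
0.55 19 [ 0.553 -0.235  0.068] -0.248 -0.225
0.56 2 [ 0.563 -0.239  0.065] -0.242 -0.236
0.57 43 [ 0.576 -0.266  0.07 ] -0.281 -0.253
0.58 79 [ 0.586 -0.255  0.064] -0.285 -0.241
0.59 97 [ 0.595 -0.241  0.061] -0.27 -0.226
0.6 94 [ 0.605 -0.226  0.059] -0.276 -0.212
0.61 33 [ 0.612 -0.221  0.066] -0.248 -0.214
0.62 2 [ 0.622 -0.233  0.084] -0.236 -0.23
```

```bash
python3 - <<'E'
import cv2
a=cv2.imread('pics/top0.png')[140:240,375:485]
cv2.imwrite('pics/c2.png',cv2.resize(a,None,fx=6,fy=6,interpolation=2)[:600])
E
```

```text
(no output)
```

View pics/c2.png

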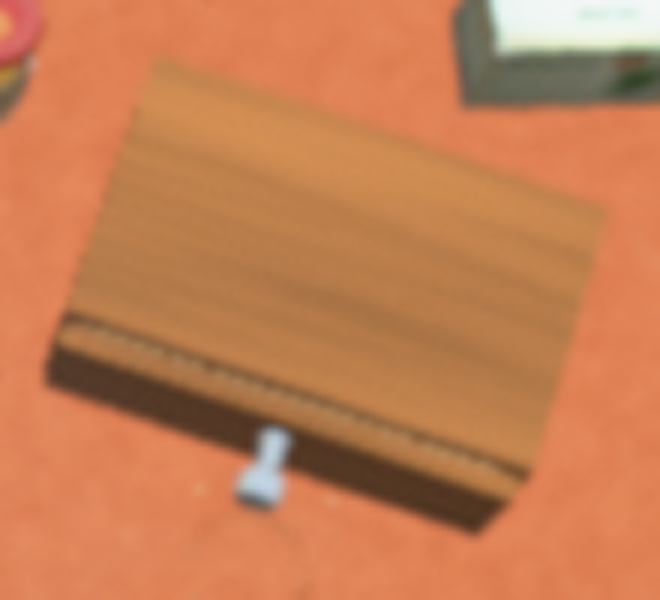

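The cabinet heading is about -34°: the lid seam runs from (75,320) to (525,472) in the crop, and the knob disc is at (262,488). I'll refine by back-projecting those pixels onto known heights.

```bash
cat >> h.py <<'E'
def onplane(cam,uv,z):
    c=r.camera_params(cam); f=240/np.tan(np.radians(c['vfov'])/2)
    K=np.array([[f,0,c['cx']],[0,f,c['cy']],[0,0,1.]]); Rm=np.array(c['R']); t=np.array(c['t'])
    n=cv2.undistortPoints(np.array(uv,float).reshape(-1,1,2),K,np.array([c['k1'],0,0,0.])).reshape(-1,2)
    o=-Rm.T@t; d=np.c_[n,np.ones(len(n))]@Rm
    return o+d*((np.reshape(z,(-1,1))-o[2])/d[:,2:])
def down(psi): # tool down with tool x heading psi degrees
    return R.from_euler('z',psi,degrees=True)*R.from_euler('x',180,degrees=True)
E
python3 - <<'E'
from h import *
c=np.array([[75,320],[525,472],[155,60],[605,210],[262,488],[272,432]])/6+[375-.4,140-.4]
P=onplane('top',c,[.1,.1,.1,.1,.07,.066]); print(P.round(4))
for a,b in((0,1),(2,3),(0,2),(1,3)): v=P[b]-P[a]; print(np.degrees(np.arctan2(v[1],v[0])),np.hypot(*v[:2]))
print(P[:4].mean(0))
s=r.state()
goto([.551,-.243,.14],rot=down(-34))
E
```

```text
[[ 0.6638 -0.1591  0.1   ]
 [ 0.518  -0.3828  0.1   ]
 [ 0.812  -0.25    0.1   ]
 [ 0.661  -0.4803  0.1   ]
 [ 0.5509 -0.2435  0.07  ]
 [ 0.5835 -0.2603  0.066 ]]
-123.09481414370734 0.26700395559923157
-123.24944995330104 0.2753271772233319
-31.533594710972764 0.17383565927167077
-34.28211633204253 0.17306520518060223
[ 0.66369637 -0.31805256  0.1       ]
shift [ 1.6831 -0.4769  0.4335]
turn [ 1.000e-04 -0.000e+00  3.104e-01]
```

```bash
python3 -m crank '[[[0.9,-0.25,0.2],[0,0,0.31],1],[[0.9,-0.25,0.2],[0,0,0.31],1],[[0.9,-0.25,0.2],[0,0,0.31],1],[[0.9,-0.25,0.2],[0,0,0.31],1],[[0.9,-0.25,0.2],[0,0,0.31],1],[[0.9,-0.25,0.2],[0,0,0.31],1],[[0.9,-0.25,0.2],[0,0,0.31],1],[[0.9,-0.25,0.2],[0,0,0.31],1]]'; python3 - <<'E'
from h import *
goto([.551,-.2435,.14],rot=down(-33.5))
E
```

```text
time: 1.6
eef_pos: [0.3909, -0.368, 0.1982]
tcp_rot: [3.006, -0.914, -0.0]
ft_force: [-1.2, -0.4, 0.1]
opening: 0.0853
gripper_force: 0.0
shift [ 0.2547 -0.7703  0.2326]
turn [ 0.      0.0001 -0.0018]
```

```bash
python3 -m crank '[[[0.25,-0.77,0.23],[0,0,0],1],[[0.25,-0.77,0.23],[0,0,0],1],[[0.25,-0.77,0.23],[0,0,0],1],[[0.25,-0.77,0.23],[0,0,0],1],[[0.25,-0.77,0.23],[0,0,0],1],[[0.25,-0.77,0.23],[0,0,0],0.4],[[0.25,-0.77,0.35],[0,0,0],0.2],[[0.25,-0.77,0.45],[0,0,0],0.2],[[0.25,-0.77,0.55],[0,0,0],0.2],[[0.25,-0.77,0.55],[0,0,0],0.2]]'; python3 - <<'E'
from h import *
snap('scene','s1.png'); goto([.551,-.2435,.060],rot=down(-33.5))
a=cv2.imread('pics/s1.png')[120:240,340:500]; cv2.imwrite('pics/c3.png',cv2.resize(a,None,fx=5,fy=5,interpolation=2))
E
```

```text
time: 2.6
eef_pos: [0.546, -0.2443, 0.0574]
tcp_rot: [-3.004, 0.918, 0.012]
ft_force: [0.1, 0.7, -0.2]
opening: 0.0513
gripper_force: 0.0
shift [ 0.0085 -0.0121 -0.0011]
turn [ 0.0003  0.0011 -0.0028]
```

View pics/c3.png

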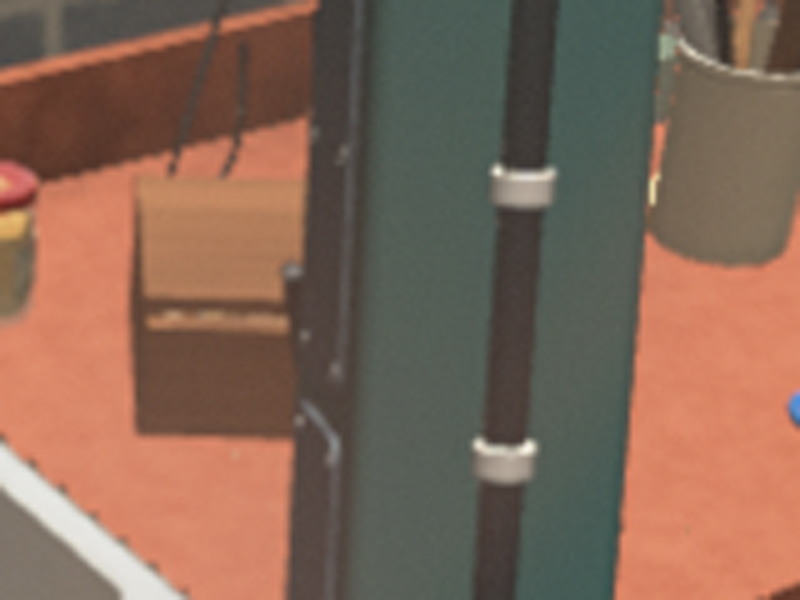

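The arm hides the knob in this view. I'll close and check the opening, which should be about 28 mm.

```bash
python3 -m crank '[[[0.008,-0.012,0],[0,0,0],0.2],[[0.008,-0.012,0],[0,0,0],-0.3],[[0.008,-0.012,0],[0,0,0],-1],[[0.008,-0.012,0],[0,0,0],-1],[[0.008,-0.012,0],[0,0,0],-1],[[0.008,-0.012,0],[0,0,0],-1]]'
```

```text
time: 3.25
eef_pos: [0.5536, -0.2444, 0.0637]
tcp_rot: [3.001, -0.915, 0.006]
ft_force: [-2.2, -2.8, 5.7]
opening: 0.0254
gripper_force: 58.6
```

Gripped on the disc (25 mm, 59 N). Now pulling.

```bash
python3 -m crank '[[[-0.04,0,0],[0,0,0],-1],[[-0.1,0,0],[0,0,0],-1],[[-0.18,0,0],[0,0,0],-1],[[-0.26,0,0],[0,0,0],-1],[[-0.34,0,0],[0,0,0],-1],[[-0.42,0,0],[0,0,0],-1],[[-0.47,0,0],[0,0,0],-1],[[-0.5,0,0],[0,0,0],-1],[[-0.515,0,0],[0,0,0],-1],[[-0.52,0,0],[0,0,0],-1]]'
```

```text
time: 4.25
eef_pos: [0.4488, -0.1749, 0.0638]
tcp_rot: [2.996, -0.914, 0.023]
ft_force: [7.1, -14.8, -5.0]
opening: 0.0257
gripper_force: 59.3
```

Drawer fully out (125.7 mm along heading -33.5°, stop felt). Releasing and rising.

```bash
python3 -m crank '[[[-0.515,0,0],[0,0,0],0.3],[[0,0,0],[0,0,0],0.3],[[0,0,0],[0,0,0],0.3],[[0,0,0],[0,0,0],0.3]]' >/dev/null; python3 - <<'E'
from h import *
s=r.state(); print(s['eef_pos'],s['opening'])
E
```

```text
[ 0.4473178  -0.17065984  0.06288799] 0.055365515298850455
```

I mis-typed that first row: it is relative to the call's start, so the tool jerked back briefly and returned. I'll rise, move off and check the drawer from the top camera.

```bash
python3 -m crank '[[[0,0,-0.1],[0,0,0],0.3],[[0,0,-0.25],[0,0,0],0.3],[[0,0,-0.45],[0,0,0],0.3],[[0,0,-0.65],[0,0,0],1],[[0,0,-0.65],[0,0,0],1]]'; python3 - <<'E'
from h import *
goto([.397,.25,.15],rot=down(83.6))
E
```

```text
time: 5.15
eef_pos: [0.4526, -0.1732, 0.2396]
tcp_rot: [3.0, -0.914, 0.047]
ft_force: [1.0, -0.6, 0.3]
opening: 0.0819
gripper_force: 0.0
shift [-1.1387 -1.2799  0.329 ]
turn [ 0.0091 -0.0071 -0.6527]
```

```bash
python3 -m crank '[[[-0.9,-1,0],[0.01,-0.01,-0.65],1],[[-0.9,-1,0],[0.01,-0.01,-0.65],1],[[-0.9,-1,0],[0.01,-0.01,-0.65],1],[[-0.9,-1,0],[0.01,-0.01,-0.65],1],[[-0.9,-1,0],[0.01,-0.01,-0.65],1],[[-0.9,-1,0],[0.01,-0.01,-0.65],1],[[-0.9,-1,0],[0.01,-0.01,-0.65],1],[[-0.9,-1,0],[0.01,-0.01,-0.65],1],[[-0.9,-1,0],[0.01,-0.01,-0.65],1],[[-0.9,-1,0],[0.01,-0.01,-0.65],1],[[-0.9,-1,0],[0.01,-0.01,-0.65],1],[[-0.9,-1,0],[0.01,-0.01,-0.65],1]]'; python3 - <<'E'
from h import *
p,d=snap('top','t2.png'); np.save('top2.npy',cloud('top',d)*(d>0)[...,None])
cv2.imwrite('pics/c4.png',cv2.resize(p[140:270,360:490,::-1],None,fx=4.5,fy=4.5,interpolation=2))
for n in ['cradle','cab_drawer0_handle','jar_left_mid','jar_right_mid']:
    print(n,[(np.round(o['location'],3),round(o['score'],2)) for o in r.find_in(n,'top')[:3]])
E
```

```text
time: 6.35
eef_pos: [0.4017, 0.1646, 0.2291]
tcp_rot: [-2.558, -1.778, 0.008]
ft_force: [-0.0, 0.3, -0.0]
opening: 0.0851
gripper_force: 0.0
cradle [(array([ 0.534, -0.238,  0.03 ]), 0.95)]
cab_drawer0_handle [(array([ 0.531, -0.237,  0.032]), 0.63)]
jar_left_mid [(array([ 0.593, -0.156,  0.066]), 0.83), (array([ 0.533, -0.238,  0.031]), 0.36)]
jar_right_mid [(array([ 0.495, -0.308,  0.065]), 0.63)]
```

View pics/c4.png

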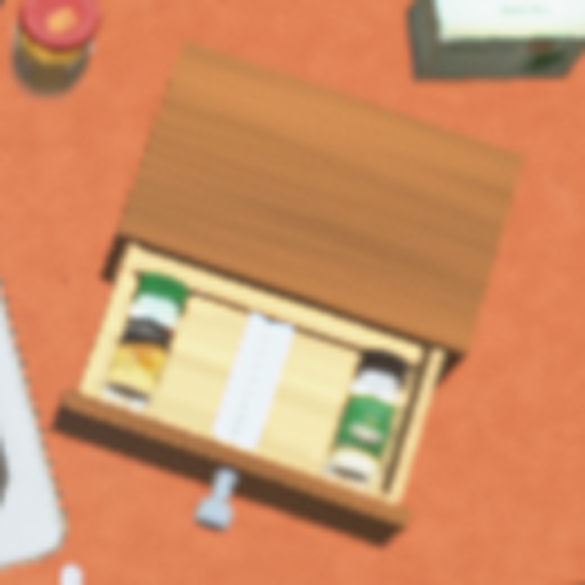

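The drawer is out with the left and right jars in their cradles. The empty white cradle runs from about (235,442) to (272,319) in the crop, the lid edge from (120,237) to (465,352), and the knob is at (213,512).

```bash
python3 - <<'E'
from h import *
c=np.array([[213,435],[257,450],[252,313],[293,325],[120,237],[465,352],[213,510]])/4.5+[360-.4,140-.4]
P=onplane('top',c,[.032]*4+[.1,.1,.07]); print(P.round(4))
a=np.radians(-33.5); ex=np.array([np.cos(a),np.sin(a)]); ey=np.array([-ex[1],ex[0]])
k=np.array([.4488,-.1749])
print('cab coords rel knob'); print(np.c_[(P[:,:2]-k)@ex,(P[:,:2]-k)@ey].round(4))
print('cradle mean',P[:4].mean(0))
X=np.load('top2.npy')[140:270,360:490].reshape(-1,3); q=np.c_[(X[:,:2]-k)@ex,(X[:,:2]-k)@ey,X[:,2]]
# lid front edge by depth
m=(abs(q[:,2]-.1)<.012)&(abs(q[:,1])<.12)&(q[:,0]>.1); print('lid front x',[np.percentile(q[m&(abs(q[:,1]-y)<.02),0],[1,4,10]).round(4) for y in(-.08,-.04,0,.04,.08)])
for y in np.arange(-.13,.131,.01):
    b=q[(abs(q[:,1]-y)<.005)&(abs(q[:,0]-.1)<.035)]; print(round(y,2),len(b),np.median(b[:,2]).round(4),end='; ')
print()
for x in np.arange(0,.19,.006):
    b=q[(abs(q[:,1])<.012)&(abs(q[:,0]-x)<.003)]; print(round(x,3),len(b),np.median(b[:,2]).round(4),end='; ')
E
```

```text
[[ 0.5164 -0.2002  0.032 ]
 [ 0.497  -0.2302  0.032 ]
 [ 0.606  -0.2588  0.032 ]
 [ 0.589  -0.2876  0.032 ]
 [ 0.6668 -0.157   0.1   ]
 [ 0.5189 -0.3861  0.1   ]
 [ 0.4507 -0.1735  0.07  ]]
cab coords rel knob
[[ 0.0703  0.0162]
 [ 0.0707 -0.0195]
 [ 0.1773  0.0168]
 [ 0.1791 -0.0166]
 [ 0.1719  0.1353]
 [ 0.175  -0.1374]
 [ 0.0008  0.0022]]
cradle mean [ 0.55206718 -0.24418899  0.032     ]
lid front x [array([0.1734, 0.1769, 0.1886]), array([0.1746, 0.1779, 0.1877]), array([0.1746, 0.1772, 0.1882]), array([0.175 , 0.177 , 0.1888]), array([0.1741, 0.1772, 0.1874])]
-0.13 0 nan; -0.12 103 0.0647; -0.11 15 0.0565; -0.1 55 0.0651; -0.09 63 0.0678; -0.08 69 0.066; -0.07 79 0.0276; -0.06 45 0.0227; -0.05 46 0.0219; -0.04 45 0.0218; -0.03 49 0.0219; -0.02 41 0.0232; -0.01 51 0.0304; -0.0 48 0.0257; 0.01 43 0.0309; 0.02 53 0.0234; 0.03 43 0.0216; 0.04 43 0.0223; 0.05 45 0.0235; 0.06 47 0.022; 0.07 43 0.0596; 0.08 61 0.0686; 0.09 61 0.071; 0.1 61 0.0688; 0.11 60 0.0564; 0.12 50 0.0777; 0.13 47 0.0017; 
0.0 25 0.0702; 0.006 18 0.0365; 0.012 6 0.0675; 0.018 9 0.0643; 0.024 7 0.0645; 0.03 20 0.0662; 0.036 41 0.0737; 0.042 9 0.0888; 0.048 7 0.0843; 0.054 6 0.0782; 0.06 0 nan; 0.066 0 nan; 0.072 4 0.0297; 0.078 10 0.025; 0.084 12 0.0283; 0.09 13 0.0297; 0.096 8 0.0271; 0.102 12 0.0288; 0.108 12 0.0293; 0.114 12 0.0292; 0.12 11 0.0294; 0.126 10 0.0294; 0.132 11 0.0278; 0.138 11 0.0271; 0.144 7 0.0286; 0.15 16 0.0275; 0.156 9 0.0315; 0.162 11 0.0297; 0.168 9 0.0277; 0.174 25 0.0331; 0.18 28 0.0398; 0.186 14 0.099;
  return _methods._mean(a, axis=axis, dtype=dtype,
  ret = ret.dtype.type(ret / rcount)
```

Cradle is about 119 mm behind the knob point with z about 0.046. I'll confirm it by touching the jar end against the lid edge. Now grasping the jar.

```bash
python3 - <<'E'
from h import *
goto([.3975,.25,.12],rot=down(83.6)); goto([.3975,.25,.023])
E
```

```text
shift [ 0.316  -0.1191  0.43  ]
turn [-0.009  -0.0034 -0.0808]
shift [ 0.3133 -0.1077  0.8178]
```

```bash
python3 -m crank '[[[0.316,-0.119,0.1],[-0.009,-0.003,-0.081],1],[[0.316,-0.119,0.3],[-0.009,-0.003,-0.081],1],[[0.316,-0.119,0.43],[-0.009,-0.003,-0.081],1],[[0.316,-0.119,0.43],[-0.009,-0.003,-0.081],1],[[0.316,-0.119,0.43],[-0.009,-0.003,-0.081],1]]'; python3 - <<'E'
from h import *
goto([.3975,.25,.023],rot=down(83.6))
for c in('scene','top'):
    snap(c)
    print([(np.round(o['location'],3),round(o['score'],2)) for o in r.find_in('jar_mid',c)[:2]])
E
```

```text
time: 7.1
eef_pos: [0.395, 0.2493, 0.1173]
tcp_rot: [-2.337, -2.095, 0.008]
ft_force: [0.4, -0.1, 1.1]
opening: 0.0851
gripper_force: 0.0
shift [0.0046 0.0118 0.377 ]
turn [-0.0019  0.0005  0.0008]
[(array([0.391, 0.254, 0.038]), 0.64), (array([ 0.514, -0.24 ,  0.055]), 0.23)]
[(array([0.404, 0.403, 0.08 ]), 0.67), (array([0.392, 0.214, 0.041]), 0.5)]
```

```bash
python3 -m crank '[[[0.005,0.01,0.12],[-0.002,0,0],1],[[0.005,0.01,0.24],[-0.002,0,0],1],[[0.005,0.01,0.33],[-0.002,0,0],1],[[0.005,0.01,0.375],[-0.002,0,0],1],[[0.005,0.01,0.375],[-0.002,0,0],0.3],[[0.005,0.01,0.375],[-0.002,0,0],-0.1],[[0.005,0.01,0.375],[-0.002,0,0],-0.5],[[0.005,0.01,0.375],[-0.002,0,0],-1],[[0.005,0.01,0.375],[-0.002,0,0],-1],[[0.005,0.01,0.375],[-0.002,0,0],-1],[[0.005,0.01,0.375],[-0.002,0,0],-1]]'
```

```text
time: 8.4
eef_pos: [0.3991, 0.251, 0.0258]
tcp_rot: [2.336, 2.095, 0.008]
ft_force: [0.9, -0.6, 6.3]
opening: 0.0384
gripper_force: 60.5
```

Gripped (38 mm, 60 N). Lifting.

```bash
python3 -m crank '[[[0,0,-0.06],[0,0,0],-1],[[0,0,-0.2],[0,0,0],-1],[[0,0,-0.4],[0,0,0],-1],[[0,0,-0.56],[0,0,0],-1],[[0,0,-0.56],[0,0,0],-1],[[0,0,-0.56],[0,0,0],-1]]'; python3 - <<'E'
from h import *
p,d=snap('scene'); X=cloud('scene',d); s=r.state(); T=R.from_rotvec(s['tcp_rot'])
q=T.inv().apply(X.reshape(-1,3)-s['eef_pos']).reshape(X.shape)
m=(abs(q[...,0])<.09)&(abs(q[...,1])<.024)&(q[...,2]>-.02)&(q[...,2]<.03)&(d>0)
v=q[m]; print(m.sum(),np.percentile(v[:,0],[0,1,3,50,97,99,100]).round(4)); 
A=np.array([.5485,-.2395]); goto([*A,s['eef_pos'][2]],rot=down(146.5)); print(s['eef_pos'])
cv2.imwrite('pics/c5.png',cv2.resize(p[200:330,230:380,::-1],None,fx=4.5,fy=4.5,interpolation=2))
E
```

```text
time: 9.0
eef_pos: [0.3973, 0.2506, 0.1645]
tcp_rot: [2.337, 2.096, 0.004]
ft_force: [-0.8, -0.7, -2.4]
opening: 0.0384
gripper_force: 60.5
691 [-0.0563 -0.0537 -0.0519  0.0167  0.0532  0.0537  0.0542]
shift [-1.8811  0.8171  0.0027]
turn [-2.000e-04  4.000e-04 -3.484e-01]
[0.39634243 0.25013856 0.16258826]
```

View pics/c5.png

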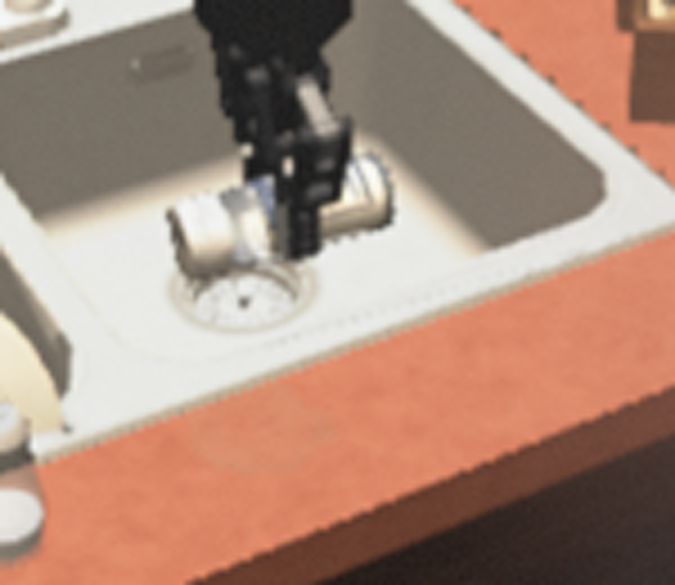

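The jar is held level and centred within about 1 mm: the cap end is at (195,240) and the other end at (380,195). Carrying it to the drawer.

```bash
python3 -m crank '[[[-0.16,0.07,0],[0,0,-0.03],-1],[[-0.32,0.14,0],[0,0,-0.07],-1],[[-0.48,0.21,0],[0,0,-0.11],-1],[[-0.64,0.28,0],[0,0,-0.15],-1],[[-0.8,0.35,0],[0,0,-0.2],-1],[[-0.96,0.42,0],[0,0,-0.24],-1],[[-0.96,0.42,0],[0,0,-0.28],-1],[[-0.96,0.42,0],[0,0,-0.32],-1],[[-0.96,0.42,0],[0,0,-0.348],-1],[[-0.96,0.42,0],[0,0,-0.348],-1]]'; python3 - <<'E'
from h import *
goto([.538,-.234,.14],rot=down(146.5))
E
```

```text
time: 10.05
eef_pos: [0.4739, 0.0003, 0.1608]
tcp_rot: [-0.908, -3.003, 0.002]
ft_force: [0.2, -0.2, -1.1]
opening: 0.0383
gripper_force: 60.2
shift [-0.7329 -0.6382  0.0823]
turn [-0.0008 -0.0011 -0.0007]
```

```bash
python3 -m crank '[[[-0.12,-0.1,0],[0,0,0],-1],[[-0.24,-0.2,0],[0,0,0],-1],[[-0.36,-0.3,0],[0,0,0],-1],[[-0.48,-0.4,0],[0,0,0],-1],[[-0.6,-0.51,0],[0,0,0],-1],[[-0.7,-0.6,0],[0,0,0],-1],[[-0.733,-0.638,0],[0,0,0],-1],[[-0.733,-0.638,0.08],[0,0,0],-1],[[-0.733,-0.638,0.08],[0,0,0],-1],[[-0.733,-0.638,0.08],[0,0,0],-1]]'; python3 - <<'E'
from h import *
a=np.radians(-33.5); ex=np.array([np.cos(a),np.sin(a)])
c=np.array([.548,-.2405])
goto([*(c-.008*ex),.078],rot=down(146.5)); print(r.state()['ft_force'],r.state()['eef_pos'])
E
```

```text
time: 11.05
eef_pos: [0.539, -0.2326, 0.1425]
tcp_rot: [-0.907, -3.006, -0.001]
ft_force: [0.9, 0.3, -0.9]
opening: 0.0382
gripper_force: 60.6
shift [-0.0162 -0.0065  0.2579]
turn [ 0.     -0.0008 -0.0004]
[ 0.90044305  0.2894676  -0.8939059 ] [ 0.53898083 -0.23256692  0.14249219]
```

```bash
python3 -m crank '[[[-0.016,-0.006,0.1],[0,0,0],-1],[[-0.016,-0.006,0.2],[0,0,0],-1],[[-0.016,-0.006,0.255],[0,0,0],-1],[[-0.016,-0.006,0.255],[0,0,0],-1],[[-0.016,-0.006,0.255],[0,0,0],-1],[[-0.016,-0.006,0.255],[0,0,0],-1]]'; python3 - <<'E'
from h import *
p,d=snap('top')
cv2.imwrite('pics/c6.png',cv2.resize(p[150:260,370:490,::-1],None,fx=5,fy=5,interpolation=2))
print(r.state()['ft_force'],r.state()['eef_pos'])
E
```

```text
time: 11.65
eef_pos: [0.5435, -0.2377, 0.0822]
tcp_rot: [0.906, 3.003, -0.002]
ft_force: [-0.4, -0.3, -0.9]
opening: 0.0388
gripper_force: 60.6
[-0.8349755  -0.24634251 -0.58604489] [ 0.54347906 -0.237801    0.08222946]
```

View pics/c6.png

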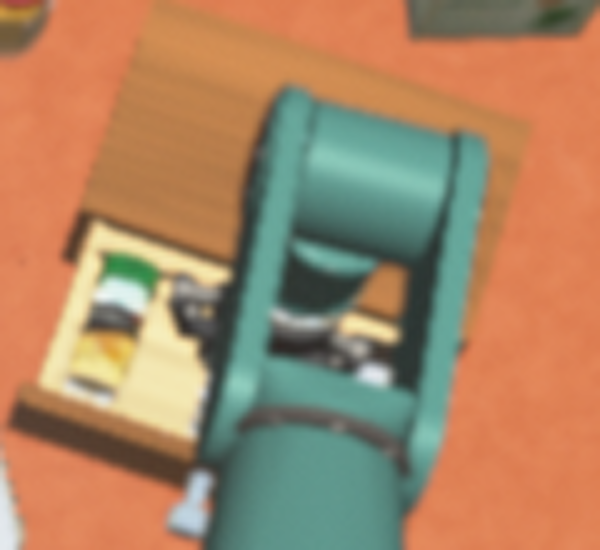

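The gripper is over the cradle line, but the arm hides the jar (left neighbour clear at (115,325), knob at (190,505)). I'll lower a little and feel for the lid edge.

```bash
python3 -m crank '[[[0,0,0.02],[0,0,0],-1],[[-0.008,0,0.024],[0,0,0],-1],[[-0.014,0,0.024],[0,0,0],-1],[[-0.014,0,0.024],[0,0,0],-1],[[-0.014,0,0.024],[0,0,0],-1]]';python3 -m crank '[[[-0.003,0,0],[0,0,0],-1],[[-0.006,0,0],[0,0,0],-1],[[-0.006,0,0],[0,0,0],-1]]'
```

```text
time: 12.2
eef_pos: [0.5454, -0.2394, 0.0743]
tcp_rot: [0.907, 3.006, -0.001]
ft_force: [-0.3, 0.1, -1.6]
opening: 0.0384
gripper_force: 60.6
time: 12.5
eef_pos: [0.5467, -0.2402, 0.0743]
tcp_rot: [0.907, 3.006, -0.001]
ft_force: [0.3, -1.0, -1.4]
opening: 0.0382
gripper_force: 60.6
```

```bash
python3 -m crank '[[[-0.003,0,0],[0,0,0],-1],[[-0.006,0,0],[0,0,0],-1],[[-0.006,0,0],[0,0,0],-1]]'
```

```text
time: 12.8
eef_pos: [0.5473, -0.2406, 0.0739]
tcp_rot: [-0.907, -3.007, -0.0]
ft_force: [-2.1, 0.9, -1.7]
opening: 0.0384
gripper_force: 60.6
```

```bash
python3 -m crank '[[[-0.003,0,0],[0,0,0],-1],[[-0.006,0,0],[0,0,0],-1],[[-0.006,0,0],[0,0,0],-1]]'
```

```text
time: 13.1
eef_pos: [0.5493, -0.2419, 0.0739]
tcp_rot: [0.907, 3.006, -0.001]
ft_force: [-0.7, 0.0, -4.0]
opening: 0.0384
gripper_force: 60.6
```

```bash
python3 -m crank '[[[-0.003,0,0],[0,0,0],-1],[[-0.006,0,0],[0,0,0],-1],[[-0.006,0,0],[0,0,0],-1]]'
```

```text
time: 13.4
eef_pos: [0.5504, -0.2427, 0.074]
tcp_rot: [0.907, 3.006, -0.001]
ft_force: [-0.7, 0.2, -3.3]
opening: 0.0381
gripper_force: 60.5
```

```bash
python3 -m crank '[[[-0.003,0,0],[0,0,0],-1],[[-0.006,0,0],[0,0,0],-1],[[-0.006,0,0],[0,0,0],-1]]'
```

```text
time: 13.7
eef_pos: [0.5516, -0.2434, 0.0741]
tcp_rot: [0.907, 3.007, -0.001]
ft_force: [-0.3, -0.3, -3.8]
opening: 0.0382
gripper_force: 60.5
```

The jar seems to slip just under the lid (downward force of 4 N). I'll back off, go higher and touch the lid's front face.

```bash
python3 -m crank '[[[0.03,0,0],[0,0,0],-1],[[0.052,0,0],[0,0,0],-1],[[0.052,0,-0.03],[0,0,0],-1],[[0.052,0,-0.056],[0,0,0],-1],[[0.052,0,-0.056],[0,0,0],-1],[[0.04,0,-0.056],[0,0,0],-1],[[0.03,0,-0.056],[0,0,0],-1],[[0.03,0,-0.056],[0,0,0],-1]]'; python3 -m crank '[[[-0.004,0,0],[0,0,0],-1],[[-0.004,0,0],[0,0,0],-1]]';python3 -m crank '[[[-0.004,0,0],[0,0,0],-1],[[-0.004,0,0],[0,0,0],-1]]'
```

```text
time: 14.5
eef_pos: [0.5456, -0.2395, 0.0879]
tcp_rot: [0.907, 3.006, -0.001]
ft_force: [0.7, 0.2, -2.5]
opening: 0.0387
gripper_force: 60.6
time: 14.7
eef_pos: [0.5461, -0.2399, 0.0879]
tcp_rot: [0.907, 3.007, -0.0]
ft_force: [-0.3, 0.0, -1.4]
opening: 0.0383
gripper_force: 60.6
time: 14.9
eef_pos: [0.5467, -0.2402, 0.088]
tcp_rot: [0.907, 3.007, -0.0]
ft_force: [-0.8, 0.7, -2.2]
opening: 0.0382
gripper_force: 60.6
```

```bash
for i in 1; do python3 -m crank '[[[-0.004,0,0],[0,0,0],-1],[[-0.004,0,0],[0,0,0],-1]]'; done; python3 -m crank '[[[-0.004,0,0],[0,0,0],-1],[[-0.004,0,0],[0,0,0],-1]]'
```

```text
time: 15.1
eef_pos: [0.5469, -0.2403, 0.0878]
tcp_rot: [-0.907, -3.006, -0.001]
ft_force: [-4.4, 2.5, -0.9]
opening: 0.0387
gripper_force: 60.7
time: 15.3
eef_pos: [0.547, -0.2404, 0.0875]
tcp_rot: [-0.906, -3.004, -0.001]
ft_force: [-5.7, 3.7, 0.7]
opening: 0.0384
gripper_force: 60.8
```

```bash
python3 -m crank '[[[-0.004,0,0],[0,0,0],-1],[[-0.004,0,0],[0,0,0],-1]]'
```

```text
time: 15.5
eef_pos: [0.5471, -0.2404, 0.0873]
tcp_rot: [-0.906, -3.002, -0.002]
ft_force: [-8.6, 5.7, 1.1]
opening: 0.0383
gripper_force: 60.9
```

Contact found at (0.5469, -0.2403). The target is 1.5 mm back from there. Backing off, then lowering.

```bash
python3 -m crank '[[[0.008,0,0],[0,0,0],-1],[[0.016,0,0],[0,0,0],-1],[[0.016,0,0],[0,0,0],-1],[[0.016,0,0],[0,0,0],-1]]'; python3 - <<'E'
from h import *
goto([.5457,-.2395,.056],rot=down(146.5)); print(r.state()['torque'])
E
```

```text
time: 15.9
eef_pos: [0.5467, -0.2402, 0.0886]
tcp_rot: [0.907, 3.005, -0.001]
ft_force: [0.2, 0.1, -2.1]
opening: 0.0386
gripper_force: 60.6
shift [5.500e-03 1.000e-04 1.305e-01]
turn [ 0.      0.001  -0.0005]
[0.05345222 0.01950593 0.06752243]
```

```bash
python3 -m crank '[[[0.006,0,0.02],[0,0,0],-1],[[0.006,0,0.05],[0,0,0],-1],[[0.006,0,0.08],[0,0,0],-1],[[0.006,0,0.1],[0,0,0],-1],[[0.006,0,0.108],[0,0,0],-1],[[0.006,0,0.108],[0,0,0],-1]]'; python3 -m crank '[[[0,0,0.008],[0,0,0],-1],[[0,0,0.012],[0,0,0],-1],[[0,0,0.012],[0,0,0],-1]]'
```

```text
time: 16.5
eef_pos: [0.5447, -0.2389, 0.0605]
tcp_rot: [0.907, 3.007, -0.0]
ft_force: [0.5, -0.7, -1.1]
opening: 0.0382
gripper_force: 60.6
time: 16.8
eef_pos: [0.545, -0.2391, 0.0583]
tcp_rot: [0.907, 3.006, -0.001]
ft_force: [-0.3, 0.5, -1.2]
opening: 0.0388
gripper_force: 60.6
```

```bash
python3 -m crank '[[[0,0,0.006],[0,0,0],-1],[[0,0,0.012],[0,0,0],-1],[[0,0,0.012],[0,0,0],-1]]'
```

```text
time: 17.1
eef_pos: [0.5449, -0.239, 0.055]
tcp_rot: [0.907, 3.006, -0.0]
ft_force: [0.8, 0.1, -1.7]
opening: 0.0386
gripper_force: 60.6
```

```bash
python3 -m crank '[[[0,0,0.006],[0,0,0],-1],[[0,0,0.008],[0,0,0],-1],[[0,0,0.008],[0,0,0],-1]]'
```

```text
time: 17.4
eef_pos: [0.5457, -0.2395, 0.0547]
tcp_rot: [0.907, 3.004, -0.001]
ft_force: [-0.9, 1.5, 6.6]
opening: 0.0386
gripper_force: 61.3
```

```bash
python3 -m crank '[[[0,0,0.004],[0,0,0],-1],[[0,0,0.006],[0,0,0],-1],[[0,0,0.006],[0,0,0],-1]]'; python3 - <<'E'
from h import *
print(r.state()['torque'])
p,d=snap('scene','s5.png'); X=cloud('scene',d); s=r.state()
k=np.array([.545,-.239]);a=np.radians(-33.5); ex=np.array([np.cos(a),np.sin(a)]); ey=np.array([-ex[1],ex[0]])
q=np.c_[(X.reshape(-1,3)[:,:2]-k)@ex,(X.reshape(-1,3)[:,:2]-k)@ey,X.reshape(-1,3)[:,2]]
m=(abs(q[:,0])<.065)&(abs(q[:,1])<.03)&(q[:,2]>.03)&(q[:,2]<.09); print(m.sum())
cv2.imwrite('pics/c7.png',cv2.resize(p[140:240,350:470,::-1],None,fx=6,fy=6,interpolation=2))
E
```

```text
time: 17.7
eef_pos: [0.5466, -0.24, 0.0547]
tcp_rot: [0.906, 3.001, -0.003]
ft_force: [-0.3, -0.5, 9.4]
opening: 0.038
gripper_force: 61.6
[ 0.15142578  0.20079765 -0.09775176]
0
```

The jar rests, but the moment says it touches mostly at its front end (a slight pitch from the lid touch). I'll level it by turning about tool y and watch the moment.

```bash
python3 -m crank '[[[0,0,-0.002],[0,0.006,0],-1],[[0,0,-0.002],[0,0.012,0],-1],[[0,0,-0.002],[0,0.012,0],-1]]'; python3 - <<'E'
from h import *
print(r.state()['torque'])
E
python3 -m crank '[[[0.002,0,0.004],[0,0.004,0],-1],[[0.004,0,0.008],[0,0.008,0],-1],[[0.004,0,0.008],[0,0.008,0],-1]]'; python3 - <<'E'
from h import *
print(r.state()['torque'])
E
```

```text
time: 18.05
eef_pos: [0.5468, -0.2404, 0.0547]
tcp_rot: [-0.9, -2.979, -0.014]
ft_force: [-0.7, -1.2, 6.9]
opening: 0.0383
gripper_force: 61.5
[-0.10568948 -0.26502882 -0.15307373]
time: 18.35
eef_pos: [0.5469, -0.2403, 0.0542]
tcp_rot: [-0.893, -2.96, -0.024]
ft_force: [-0.0, -1.5, 11.1]
opening: 0.0381
gripper_force: 61.6
[-0.2253254  -0.23463871  0.02861407]
```

The moment reversed, so level lies in between and the jar is seated. Returning to the mid tilt, then releasing gently.

```bash
python3 -m crank '[[[0.004,0,-0.006],[0,-0.006,0],-1],[[0.004,0,-0.009],[0,-0.012,0],-1],[[0.004,0,-0.009],[0,-0.013,0],-1],[[0.004,0,-0.009],[0,-0.013,0],-1]]'; python3 - <<'E'
from h import *
print(r.state()['torque'])
E
```

```text
time: 18.75
eef_pos: [0.5448, -0.2386, 0.0542]
tcp_rot: [-0.904, -2.994, -0.008]
ft_force: [2.5, -0.9, 7.2]
opening: 0.0384
gripper_force: 61.1
[-0.14145526 -0.38311058 -0.09458052]
```

```bash
python3 -m crank '[[[-0.003,0,0],[0,-0.005,0],-1],[[-0.003,0,0],[0,-0.005,0],-1],[[-0.003,0,0],[0,-0.005,0],-1]]'; python3 - <<'E'
from h import *
print(r.state()['torque'])
E
```

```text
time: 19.05
eef_pos: [0.5448, -0.2386, 0.0542]
tcp_rot: [-0.907, -3.006, -0.002]
ft_force: [1.3, 0.7, 8.7]
opening: 0.0385
gripper_force: 61.4
[ 0.11477945  0.14242324 -0.04591887]
```

Balanced: 8.7 N of support with a small moment. Release and rise.

```bash
python3 -m crank '[[[0,0,0],[0,0,0],0],[[0,0,0],[0,0,0],0.2],[[0,0,0],[0,0,0],0.25],[[0,0,0],[0,0,0],0.25],[[0,0,-0.05],[0,0,0],0.25],[[0,0,-0.15],[0,0,0],0.25],[[0,0,-0.3],[0,0,0],0.25],[[0,0,-0.45],[0,0,0],0.25],[[0,0,-0.45],[0,0,0],0.25]]'; python3 - <<'E'
from h import *
print(r.state()['eef_pos']); goto([.38,-.02,.17])
E
```

```text
time: 19.95
eef_pos: [0.5477, -0.2405, 0.1738]
tcp_rot: [0.905, 2.998, -0.003]
ft_force: [0.6, -1.2, 0.7]
opening: 0.0534
gripper_force: 0.0
[ 0.54767769 -0.24048437  0.17376508]
shift [1.0467 0.3638 0.0052]
```

```bash
python3 -m crank '[[[1,0.5,0],[0,0,0],0],[[1,0.5,0],[0,0,0],-1],[[1,0.5,0],[0,0,0],-1],[[1,0.5,0],[0,0,0],-1],[[1,0.5,0],[0,0,0],-1],[[1,0.5,0],[0,0,0],-1],[[1,0.5,0],[0,0,0],-1],[[1,0.5,0],[0,0,0],-1]]'; python3 - <<'E'
from h import *
p,d=snap('top','t6.png'); X=cloud('top',d)
cv2.imwrite('pics/c8.png',cv2.resize(p[140:270,360:490,::-1],None,fx=4.5,fy=4.5,interpolation=2))
k=np.array([.548,-.2406]);a=np.radians(-33.5); ex=np.array([np.cos(a),np.sin(a)]); ey=np.array([-ex[1],ex[0]])
Y=X[140:270,360:490].reshape(-1,3); q=np.c_[(Y[:,:2]-k)@ex,(Y[:,:2]-k)@ey,Y[:,2]]
for x in np.arange(-.06,.061,.01):
    b=q[(abs(q[:,1])<.01)&(abs(q[:,0]-x)<.005)]; print(round(x,2),len(b),np.median(b[:,2]).round(4),end='; ')
E
```

```text
time: 20.75
eef_pos: [0.4054, 0.0039, 0.1668]
tcp_rot: [-0.904, -3.006, -0.002]
ft_force: [1.1, 0.5, -0.3]
opening: 0.0
gripper_force: 0.0
-0.06 11 0.0646; -0.05 18 0.0676; -0.04 16 0.0693; -0.03 17 0.066; -0.02 14 0.0678; -0.01 17 0.0689; 0.0 18 0.0683; 0.01 15 0.0682; 0.02 15 0.0699; 0.03 16 0.0694; 0.04 16 0.0687; 0.05 13 0.0691; 0.06 18 0.0992;
```

View pics/c8.png

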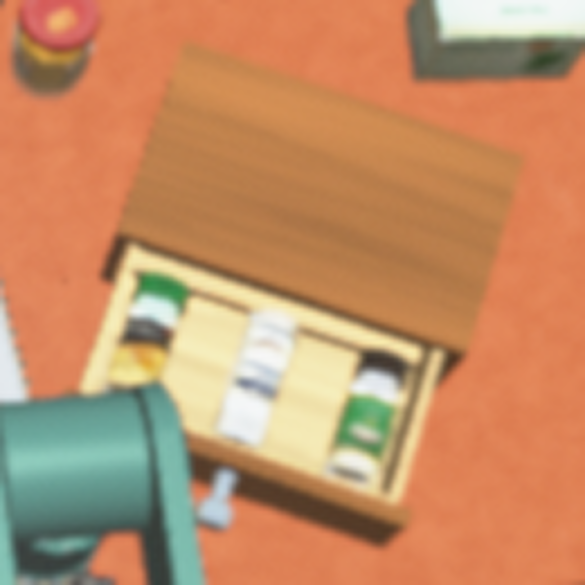

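The jar lies in the middle cradle from (270,315) to (240,440), level with its neighbours, which are undisturbed. Knob at (213,512). Moving in front of it to push.

```bash
python3 - <<'E'
from h import *
goto([.406,-.147,.16],rot=down(146.5)); goto([.406,-.147,.060])
E
```

```text
shift [-0.3338 -0.5004  0.0255]
turn [ 0.     -0.0011 -0.0004]
shift [-0.3351 -0.5004  0.4255]
```

```bash
python3 -m crank '[[[-0.333,-0.5,0],[0,0,0],-1],[[-0.333,-0.5,0],[0,0,0],-1],[[-0.333,-0.5,0],[0,0,0],-1],[[-0.333,-0.5,0],[0,0,0],-1],[[-0.333,-0.5,0.15],[0,0,0],-1],[[-0.333,-0.5,0.3],[0,0,0],-1],[[-0.333,-0.5,0.425],[0,0,0],-1],[[-0.333,-0.5,0.425],[0,0,0],-1],[[-0.333,-0.5,0.425],[0,0,0],-1]]'; python3 - <<'E'
from h import *
a=np.radians(-33.5); ex=np.array([np.cos(a),np.sin(a)])
k=np.array([.4488,-.1749]); goto([*(k-.019*ex),.06],rot=down(146.5)); goto([*(k+.107*ex),.06])
E
```

```text
time: 21.7
eef_pos: [0.4052, -0.1465, 0.0597]
tcp_rot: [-0.907, -3.002, -0.003]
ft_force: [0.5, 0.0, 0.7]
opening: -0.0
gripper_force: 0.0
shift [-0.1322  0.0017 -0.0018]
turn [-0.     -0.0019 -0.0007]
shift [-0.6362  0.0028 -0.0048]
```

```bash
python3 -m crank '[[[-0.05,0.002,0],[0,0,0],-1],[[-0.09,0.002,0],[0,0,0],-1],[[-0.11,0.002,0],[0,0,0],-1],[[-0.13,0.002,0],[0,0,0],-1],[[-0.16,0.002,0],[0,0,0],-1],[[-0.2,0.002,0],[0,0,0],-1],[[-0.24,0.002,0],[0,0,0],-1],[[-0.28,0.002,0],[0,0,0],-1],[[-0.32,0.002,0],[0,0,0],-1],[[-0.36,0.002,0],[0,0,0],-1],[[-0.4,0.002,0],[0,0,0],-1],[[-0.44,0.002,0],[0,0,0],-1]]'; python3 -m crank '[[[-0.04,0,0],[0,0,0],-1],[[-0.08,0,0],[0,0,0],-1],[[-0.12,0,0],[0,0,0],-1],[[-0.14,0,0],[0,0,0],-1],[[-0.16,0,0],[0,0,0],-1],[[-0.17,0,0],[0,0,0],-1],[[-0.17,0,0],[0,0,0],-1]]'
```

```text
time: 22.9
eef_pos: [0.4977, -0.2071, 0.059]
tcp_rot: [-0.906, -3.003, -0.002]
ft_force: [-0.4, 0.3, 0.9]
opening: 0.0001
gripper_force: 0.7
time: 23.6
eef_pos: [0.5327, -0.2304, 0.0588]
tcp_rot: [-0.907, -3.004, -0.002]
ft_force: [-0.2, 0.9, 0.9]
opening: 0.0003
gripper_force: 0.0
```

```bash
python3 -m crank '[[[-0.01,0,0],[0,0,0],-1],[[-0.02,0,0],[0,0,0],-1],[[-0.028,0,0],[0,0,0],-1],[[-0.034,0,0],[0,0,0],-1],[[-0.034,0,0],[0,0,0],-1]]'; python3 -m crank '[[[-0.005,0,0],[0,0,0],-1],[[-0.01,0,0],[0,0,0],-1],[[-0.01,0,0],[0,0,0],-1]]'
```

```text
time: 24.1
eef_pos: [0.5355, -0.2321, 0.0588]
tcp_rot: [-0.902, -2.992, -0.007]
ft_force: [-12.7, 7.8, 10.1]
opening: 0.0002
gripper_force: 7.7
time: 24.4
eef_pos: [0.5355, -0.2321, 0.0588]
tcp_rot: [-0.9, -2.987, -0.009]
ft_force: [-18.4, 11.6, 15.0]
opening: -0.0
gripper_force: 11.3
```

Firm stop at 22 N. Backing off, rising and checking.

```bash
python3 -m crank '[[[0.08,0,0],[0,0,0],-1],[[0.2,0,0],[0,0,0],-1],[[0.2,0,-0.2],[0,0,0],-1],[[0.2,0,-0.4],[0,0,0],-1],[[0.4,0.4,-0.4],[0,0,0],-1],[[0.6,0.6,-0.4],[0,0,0],-1],[[0.6,0.6,-0.4],[0,0,0],-1],[[0.6,0.6,-0.4],[0,0,0],-1],[[0.6,0.6,-0.4],[0,0,0],-1],[[0.6,0.6,-0.4],[0,0,0],-1]]'; python3 - <<'E'
from h import *
p,d=snap('top','t7.png')
a=cv2.imread('pics/top0.png')[140:240,375:485]; b=p[140:240,375:485,::-1]
cv2.imwrite('pics/c9.png',cv2.resize(cv2.hconcat([a,b]),None,fx=3.6,fy=3.6,interpolation=2))
g=p[285:335,160:310].astype(int)-cv2.imread('pics/top0.png')[285:335,160:310,::-1]; print('diff left things',np.abs(g[:,:95]).mean(), np.abs(g[:,95:]).mean())
print(r.state()['ft_force'])
E
```

```text
time: 25.4
eef_pos: [0.5002, -0.0282, 0.1598]
tcp_rot: [-0.904, -3.005, -0.001]
ft_force: [0.3, -0.6, 0.0]
opening: 0.0001
gripper_force: 0.0
diff left things 1.0410526315789475 11.365333333333334
[-0.1874997  -0.35709763  0.76331361]
```

View pics/c9.png

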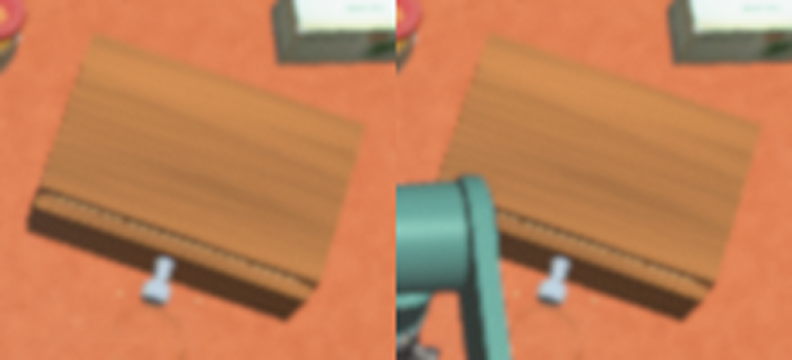

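The knob is at the same place before (158,293) and after (555,293, minus the 396 offset), so the drawer is fully shut. The things to the left haven't moved either.

```bash
python3 -c "
from rig import r
print(r.hand_in())"
```

```text
the job is handed in; nothing more can be done
None
```

The spice jar is resting in the middle cradle, the drawer is fully shut, the other jars, salt shaker and pepper mill look unmoved, and the job was handed in at about 25 s.

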